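# Set out the capacitors for the power boards

### The arm

A 6-joint arm with a two-finger parallel gripper is mounted at the origin on the work surface. World frame = base frame: x ahead of the robot, y to its left, z up, the work surface at z = 0. Lengths are in mm, angles in degrees, forces in N, time in s.
With the tool pointing down it reaches from about 350 to 775 mm from the base axis. Payload 5.5 kg.
Tool frame: the origin (TCP) lies between the finger pads; the fingertips stand 25 mm ahead of it and the grasp point (between the pads) lies 6 mm ahead of it (ctrl.tcp_to_tips is the distance from the TCP to the fingertips, in mm); z points along the fingers, y is the line along which they close (so a half turn about z gives the same grasp; the last joint's range is limited). The gripper opens to 85 mm and grips with 20 to 120 N. Pads are 22 mm wide; open, the fingers measure 114 mm over their backs; the gripper's body (76 mm by 85 mm) begins 54 mm behind the grasp point. The pads swing forward as they close: fully open they stand 13 mm farther back than shut.
Start: joints at [-71.368, 17.945, 2.641, 74.691, 0, 82.002], TCP at [257.742, -514.041, 256.323] pointing down, gripper open.
Joint ranges: [-158.12, 158.12], [-49.38, 96.58], [-58.88, 72.47], [-126.05, 133.96], [-84.25, 85.87], [-180, 180]. Speed limits (degrees/s): [147.25, 147.25, 180, 180, 180, 180].

### API

Orientations are given as [roll, pitch, yaw] about the fixed x, y, z axes, in that order (R = Rz(yaw) Ry(pitch) Rx(roll)).
In Python, from rig import readout, read_camera, ctrl, outline_of gives the robot as it stands.
- The arm moves only by the shell command python3 -m crank 'ROWS'. ROWS is JSON, one flat list of numbers, 7 for each row, row after row: the gripper command: -1 is fully open, 1 is shut, values between are in proportion, then the shift along the tool's x, y, z each as a share of 0.2 m, from -1 to 1, then the turn, a rotation vector about the tool's x, y, z each as a share of 2 pi rad, from -1 to 1. In form: [gripper, x, y, z, ax, ay, az, gripper, x, y, z, ax, ay, az, ...]. A call has 1 to 20 rows; each row is the pose to reach, as a shift and turn from the pose commanded when the call began, along the tool's axes at that moment, turning the shorter way round; what a row does not reach only later rows make up. A row lasts 1/12 s, in which the tool goes at most 41.7 mm and 7.16 degrees, less where a joint would pass 70% of its speed; a pose out of reach is approached as far as the arm can. A call with a number of a shift or a turn outside -1 to 1 is refused whole. A call with a gripper value outside its range is refused whole. The fingers move at their own pace and stop on an object; the grip force is fixed at half the most. Time passes only in rows, so rows that repeat a pose let the fingers close. It gives the time, the measured TCP pose, the force, the opening and the grip force at its end, in the units of the state.
- readout.read_state(): the state, without advancing time (a new reading comes with each control period).
- read_camera(name): name is "scene" or "top" or "wrist"; returns a dict with "image" (480x640x3 uint8, red, green, blue), "fovy" (degrees; the focal length in pixels is half the picture's height over the tangent of half this angle, whatever the lens; pixels are square), "cx", "cy" (the principal point, pixels), "R" (3x3) and "t" (3): a world point X has camera coordinates R X + t. Camera axes: x right, y down, z forward; pixel columns grow to the right and rows downward; lengths in mm; the calibration is good to about 2 mm. The wrist camera is an equidistant fisheye: a pixel r from the principal point sees the ray r / f radians off the axis. A picture is of the moment at which its call begins. There is no depth.
- ctrl.sign_off(): hands the job in; it is judged then, once.
Trained networks look in a picture, given as the dict that the camera call returned (one of the last four; its "shot" number tells which), for a name from the list of things; names that differ only in an ending like _2 or _b are one class to them, and where a whole thing is asked for, a point or a joint stands for the part that bears it (a point fixed in the world has none). Each returns a list of dicts, best first, with "p" (0 to 1); they miss things now and then, are a little off and sometimes report something else, mostly with a low value. They report only what shows in the picture. A call takes as long as a camera call.
- outline_of(query, picture): "pixels" (480x640 bool, what is visible of it) and "position" ([column, row] in pixels, amid what is visible of it).
The state is a dict: "time": time; "q": joint angles; "dq": joint speeds; "effort": joint torques, N m; "eef_pos": TCP position; "ee_rot": TCP orientation; "ft_force": force on the tool from outside, world axes, zero at the start; "moment": the same for the moment, N m; "finger_gap": opening from 0.0 (shut) to 1.0 (fully open); "grip_force": force on a finger pad.
Only numpy, scipy, OpenCV 4.12 (cv2) and the standard library are available. Lean on these libraries where they do the work, as an engineer would, in place of code of your own. Each camera call takes 0.05 s, during which the arm holds its last target. There are 200 camera calls.

### The job

Clear the capacitors off the turquoise mat, keeping them upright: stand each blue one on a circuit board, inside the white ring that matches its size (the widest in the widest ring, the middle one in the middle ring, the narrowest in the narrowest). The black one is not needed: stand it in a free spot on the floor of the grey parts tray without touching the heat sink and the transformer, and leave those two where they are.

Things in the scene. Friction and masses are not known exactly. Their poses are not given: they have to be found in the camera images.
- cap_large_center (a point): Centre (half-way up) of the large blue capacitor: a loose upright cylinder in a blue sleeve with a silver disc on top, 54 mm in diameter, 65 mm tall including 3 mm screw terminals; it starts standing on the turquoise mat, whose top is 3 mm above the table. z is its upright axis; yaw does not matter.
- cap_medium_center (a point): Centre (half-way up) of the medium blue capacitor: a loose upright cylinder in a blue sleeve with a silver disc on top, 38 mm in diameter, 53 mm tall including 3 mm screw terminals; it starts standing on the turquoise mat, whose top is 3 mm above the table. z is its upright axis; yaw does not matter.
- cap_small_center (a point): Centre (half-way up) of the small blue capacitor: a loose upright cylinder in a blue sleeve with a silver disc on top, 24 mm in diameter, 42 mm tall including 3 mm screw terminals; it starts standing on the turquoise mat, whose top is 3 mm above the table. z is its upright axis; yaw does not matter.
- cap_black_center (a point): Centre (half-way up) of the black capacitor: a loose upright cylinder in a black sleeve with a silver disc on top, 32 mm in diameter, 50 mm tall including 3 mm screw terminals; it starts standing on the turquoise mat, whose top is 3 mm above the table. z is its upright axis; yaw does not matter.
- ring_large (a point): Centre of the large white printed ring (inner diameter 72 mm, line 2.5 mm wide) on a green circuit board, at the board's top face, 8 mm above the table. The board is fixed and level; from this point it reaches 60 mm along its own +x, 42 mm along -x and 42 mm either way along y. Small fixed parts up to 8 mm high stand at its +x end, between 42 and 54 mm from this point; all else on it is flat. z points up.
- ring_medium (a point): Centre of the medium white printed ring (inner diameter 56 mm, line 2.5 mm wide) on a green circuit board, at the board's top face, 8 mm above the table. The board is fixed and level; from this point it reaches 60 mm along its own +x, 42 mm along -x and 42 mm either way along y. Small fixed parts up to 8 mm high stand at its +x end, between 42 and 54 mm from this point; all else on it is flat. z points up.
- ring_small (a point): Centre of the small white printed ring (inner diameter 42 mm, line 2.5 mm wide) on a green circuit board, at the board's top face, 8 mm above the table. The board is fixed and level; from this point it reaches 60 mm along its own +x, 42 mm along -x and 42 mm either way along y. Small fixed parts up to 8 mm high stand at its +x end, between 42 and 54 mm from this point; all else on it is flat. z points up.
- tray: Grey open parts tray, fixed. Origin at the centre of its underside, on the table. 260 mm along its x, 170 mm along its y, 12 mm high; walls and floor 4 mm thick, so its inner floor is 4 mm above the table.
- heat_sink_center (a point): Centre of the aluminium finned heat sink, loose in the tray: 42 mm (x) by 36 mm (y) by 30 mm high. Stays where it is.
- transformer_center (a point): Centre of the small dark steel transformer with a yellow winding, loose in the tray: 44 mm (x) by 36 mm (y) by 36 mm high. Stays where it is.

How it is judged (in metres and radians):
At the end, for the whole second after the job is handed in: Every capacitor upright (0.08 rad) and still: each blue one on its board, its axis within 10.5 mm of the centre of the ring of its size; the black one on the tray floor inside the walls, touching neither neighbour; heat sink and transformer within 10 mm of their start; all released (angle between each of cap_large_center, cap_medium_center, cap_small_center, cap_black_center's own z axis and vertical below 0.08 rad and linear speed of each of cap_large, cap_medium, cap_small, cap_black below 0.02 m/s and horizontal distance between cap_large_center and ring_large below 0.0105 m and height (world z) of cap_large_center between 0.0365 and 0.0445 m and horizontal distance between cap_medium_center and ring_medium below 0.0105 m and height (world z) of cap_medium_center between 0.0305 and 0.0385 m and horizontal distance between cap_small_center and ring_small below 0.0105 m and height (world z) of cap_small_center between 0.025 and 0.033 m and x of cap_black_center in the frame of tray between -0.112 and 0.112 m and y of cap_black_center in the frame of tray between -0.067 and 0.067 m and height (world z) of cap_black_center between 0.025 and 0.033 m and distance of each of heat_sink_center, transformer_center from where it was at the start of the episode below 0.01 m and contact force between cap_black and heat_sink below 0.05 N and contact force between cap_black and transformer below 0.05 N).
It fails at once if the heat sink in the tray is shifted by more than 10 mm (distance of heat_sink_center from where it was at the start of the episode above 0.01 m).
It fails at once if the black capacitor bumps the heat sink (contact force between cap_black and heat_sink above 0.5 N).
It fails at once if the transformer in the tray is shifted by more than 10 mm (distance of transformer_center from where it was at the start of the episode above 0.01 m).
It fails at once if the black capacitor bumps the transformer (contact force between cap_black and transformer above 0.5 N).
It fails at once if a capacitor is tipped over (angle between any of cap_large_center, cap_medium_center, cap_small_center, cap_black_center's own z axis and vertical above 0.9 rad).
It also fails if it takes over 128 s, if anything falls off the work surface, if the arm or the gripper's body presses on something with over 40 N, if the wrist force passes 120 N, or if a joint passes its speed limit or range.

## Working session

There is one attempt and no reset: what is moved stays moved. The work goes in short steps, Python scripts to look and compute and a shell command to move; the robot and the scene stay as the last step left them, time stands still between calls to the robot, and variables do not carry over. Pictures are saved under pics/ and viewed, at most 14 in all, crops included, and the job is handed in when it is done.

```bash
ls; mkdir -p pics
python3 - <<'E'
from rig import readout, read_camera, ctrl, outline_of
import cv2
s=readout.read_state(); print(s['time'],s['eef_pos'],s['ee_rot'],s['finger_gap'])
for n in ['scene','top']:
    c=read_camera(n); cv2.imwrite(f'pics/{n}0.png',c['image'][:,:,::-1]); print(n,c['fovy'],c['cx'],c['cy'],c['R'],c['t'])
    for q in ['cap_large_center','cap_medium_center','cap_small_center','cap_black_center','ring_large','ring_medium','ring_small','tray','heat_sink_center','transformer_center']:
        print(q,[(round(d['p'],2),[round(float(v)) for v in d['position']],int(d['pixels'].sum())) for d in outline_of(q,c)][:3])
E
```

```text
pics
0.0 [ 257.57214589 -513.54802994  255.39362246] [-1.79893986e+02 -1.47817148e-02  2.66295092e+01] 0.9995351332208244
scene 57.21318177375191 320.8832235933709 238.05811569426277 [[ 0.68223766  0.73106946 -0.0094461 ]
 [ 0.58174727 -0.55062457 -0.59865072]
 [-0.44285651  0.40292682 -0.80095448]] [-387.72762168 -289.85966801 1100.96284201]
cap_large_center [(0.69, [137, 324], 1467)]
cap_medium_center [(0.62, [242, 325], 675)]
cap_small_center [(0.93, [161, 384], 365)]
cap_black_center [(0.63, [197, 264], 451)]
ring_large [(0.75, [425, 152], 1127), (0.25, [327, 264], 9337)]
ring_medium [(0.96, [345, 176], 1275)]
ring_small [(0.75, [405, 209], 1519)]
tray [(0.71, [329, 262], 9220), (0.58, [161, 382], 327)]
heat_sink_center [(0.66, [354, 254], 612)]
transformer_center [(0.96, [322, 230], 535)]
top 49.07732447622917 324.0633962608158 252.1784364978014 [[ 0.10799329 -0.99412745 -0.00693267]
 [-0.96935293 -0.10374904 -0.22269046]
 [ 0.22066345  0.03076928 -0.97486455]] [ -33.0887747   550.30673863 1074.70623034]
cap_large_center [(0.71, [483, 308], 730)]
cap_medium_center [(0.7, [429, 251], 309)]
cap_small_center [(0.5, [495, 266], 124)]
cap_black_center []
ring_large [(0.94, [166, 260], 1642)]
ring_medium [(0.92, [243, 299], 1722)]
ring_small [(0.8, [246, 232], 1550)]
tray [(0.76, [331, 249], 7872)]
heat_sink_center [(0.73, [315, 232], 327)]
transformer_center [(0.57, [317, 265], 311)]
```

View pics/scene0.png

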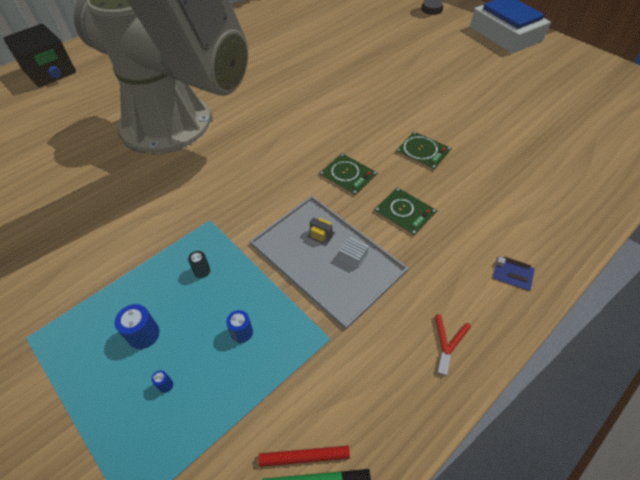

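View pics/top0.png

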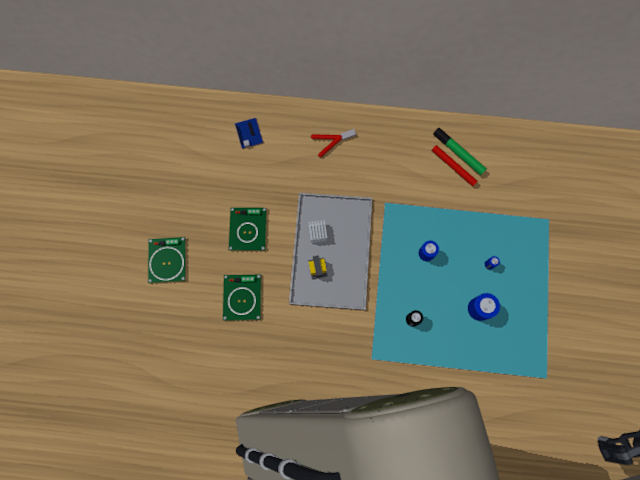

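The top view shows the mat with four capacitors (large 486,306; medium 429,251; small 492,263; black 415,318), the tray in the middle with the heat sink (317,231) and the transformer (318,267), and three boards on the left: large ring (166,263), medium (242,300), small (247,231).

```bash
cat > h.py <<'E'
import numpy as np, cv2
from scipy.optimize import minimize, least_squares
from rig import readout, read_camera, ctrl, outline_of
CAP={'large':(27,65,3),'medium':(19,53,3),'small':(12,42,3),'black':(16,50,3)}
RING={'large':37.25,'medium':29.25,'small':22.25}
def proj(c,X,fish=False):
    f=240/np.tan(np.radians(c['fovy'])/2); P=np.atleast_2d(X)@np.array(c['R']).T+np.array(c['t'])
    if fish:
        r=np.hypot(P[:,0],P[:,1])+1e-9; k=f*np.arctan2(r,P[:,2])/r
        return np.c_[c['cx']+k*P[:,0],c['cy']+k*P[:,1]]
    return np.c_[c['cx']+f*P[:,0]/P[:,2],c['cy']+f*P[:,1]/P[:,2]]
def unproj(c,uv,z,fish=False):
    f=240/np.tan(np.radians(c['fovy'])/2); d=(np.atleast_2d(uv)-[c['cx'],c['cy']])/f
    if fish:
        r=np.linalg.norm(d,axis=1)+1e-9; d=np.c_[d*(np.sin(r)/r)[:,None],np.cos(r)]
    else: d=np.c_[d,np.ones(len(d))]
    R=np.array(c['R']); o=-R.T@np.array(c['t']); w=d@R
    return o+w*((z-o[2])/w[:,2])[:,None]
A=np.linspace(0,2*np.pi,40)
def fitcyl(c,mask,r,h,z0,fish=False):
    m=cv2.resize(mask.astype(np.uint8),None,fx=1,fy=1)
    ys,xs=np.nonzero(m); x0=unproj(c,[[xs.mean(),ys.mean()]],z0+h/2,fish)[0,:2]
    def cost(p):
        P=np.concatenate([np.c_[p[0]+r*np.cos(A),p[1]+r*np.sin(A),np.full(40,z)] for z in (z0,z0+h-3)])
        hull=cv2.convexHull(proj(c,P,fish).astype(np.float32)); im=np.zeros(m.shape,np.uint8)
        cv2.fillConvexPoly(im,np.round(hull*16).astype(np.int32),1,shift=4)
        return 1-(im&m).sum()/max(1,(im|m).sum())
    s=minimize(cost,x0,method='Nelder-Mead',options=dict(initial_simplex=[x0,x0+[6,0],x0+[0,6]]))
    return s.x,1-s.fun
def fitring(c,mask,rad,fish=False):
    m=cv2.erode(mask.astype(np.uint8),np.ones((3,3)))>0; im=c['image'].astype(int)
    w=im[:,:,0]-np.percentile(im[m][:,0],50); sel=m&(w>40); ys,xs=np.nonzero(sel)
    P=unproj(c,np.c_[xs,ys],8,fish)[:,:2]; ys,xs=np.nonzero(m); b=unproj(c,np.c_[xs,ys],8,fish)[:,:2]
    s=least_squares(lambda p:np.hypot(*(P-p).T)-rad,b.mean(0),loss='soft_l1',f_scale=2)
    return s.x,np.median(abs(s.fun)),len(P)
E
python3 - <<'E'
from h import *
np.set_printoptions(precision=1,suppress=True)
for n in ['scene','top']:
    c=read_camera(n)
    for k,(r,h,z) in CAP.items():
        o=outline_of(f'cap_{k}_center',c)
        if o: print(n,k,*fitcyl(c,o[0]['pixels'],r,h,z))
    for k,r in RING.items():
        o=outline_of('ring_'+k,c)
        if o: print(n,k,*fitring(c,o[0]['pixels'],r))
    for k,z in (('tray',8),('heat_sink_center',19),('transformer_center',22)):
        o=outline_of(k,c)
        if o:
            ys,xs=np.nonzero(o[0]['pixels']); P=unproj(c,np.c_[xs,ys],z)[:,:2].astype(np.float32); print(n,k,cv2.minAreaRect(P),unproj(c,o[0]['position'],z)[0])
            if k=='tray':print(cv2.boxPoints(cv2.minAreaRect(P)))
    if n=='top': print('black',unproj(c,[[415,317]],50))
s=readout.read_state();c=read_camera('wrist');print(s['time'],c['fovy'],-np.array(c['R']).T@c['t'],c['R'])
E
```

```text
scene large [532.  347.6] 0.5113122171945701
scene medium [ 587.3 -204.9] 0.8843537414965986
scene small [ 578.9 -348. ] 0.8507462686567164
scene black [ 436. -185.] 0.8687872763419483
scene large [502.6 379.1] 1.5387242721215344 134
scene medium [436.1 198. ] 2.0102451856166432 146
scene small [595.6 207.5] 3.356816010435928 193
scene tray ((571.9555053710938, 9.933013916015625), (265.9112243652344, 176.8433837890625), 1.823830008506775) [585.6   3.3   8. ]
[[436.3  94.1]
 [441.9 -82.7]
 [707.7 -74.2]
 [702.  102.5]]
scene heat_sink_center ((608.1565551757812, 45.86988830566406), (52.2386474609375, 54.50383377075195), 12.619171142578125) [611.   44.6  19. ]
scene transformer_center ((527.0585327148438, 35.54830551147461), (57.77338409423828, 55.03702163696289), 19.298179626464844) [532.1  36.3  22. ]
top large [ 472.8 -329.3] 0.9252948885976409
top medium [ 584.4 -203.3] 0.8836565096952909
top small [ 574.1 -344.8] 0.7094972067039106
top black [ 433.2 -182.5] 0.7843137254901961
top large [501.1 380.3] 1.8141943820093651 328
top medium [434.9 199. ] 2.229121314002306 299
top small [593.5 208.6] 2.9338448243829305 224
top tray ((570.5770263671875, 12.444984436035156), (265.86090087890625, 172.20730590820312), 1.7667709589004517) [566.   15.5   8. ]
[[435.1  94.4]
 [440.4 -77.7]
 [706.1 -69.5]
 [700.8 102.6]]
top heat_sink_center ((604.1466064453125, 45.27104187011719), (45.81531524658203, 36.69172668457031), 12.66281509399414) [602.7  51.3  19. ]
top transformer_center ((525.2703857421875, 37.80299377441406), (50.237884521484375, 36.72908401489258), 17.249174118041992) [525.3  31.4  22. ]
black [[ 433.6 -180.7   50. ]]
2.2 65.70646984690485 [ 330.1 -477.4  374. ] [[ 0.4 -0.9 -0. ]
 [-0.8 -0.4  0.3]
 [-0.3 -0.1 -0.9]]
```

```bash
python3 -m crank '[-1,1,-0.325,0,0,0,-0.176, -1,1,-0.325,0,0,0,-0.176, -1,1,-0.325,0,0,0,-0.176, -1,1,-0.325,0,0,0,-0.176, -1,1,-0.325,0,0,0,-0.176, -1,1,-0.325,0,0,0,-0.176, -1,1,-0.325,0,0,0,-0.176, -1,1,-0.325,0,0,0,-0.176, -1,1,-0.325,0,0,0,-0.176, -1,1,-0.325,0,0,0,-0.176, -1,1,-0.325,0,0,0,-0.176]'
python3 - <<'E'
from h import *
np.set_printoptions(precision=1,suppress=True)
s=readout.read_state();print(s['time'],s['eef_pos'],s['ee_rot'],s['q'])
c=read_camera('wrist');cv2.imwrite('pics/w1.png',c['image'][:,:,::-1]);print(-np.array(c['R']).T@c['t'])
for k,(r,h,z) in CAP.items():
    o=outline_of(f'cap_{k}_center',c)
    if o: print(k,o[0]['p'],o[0]['position'],*fitcyl(c,o[0]['pixels'],r,h,z,True))
E
```

```text
time: 3.17
eef_pos: [407.4, -366.2, 256.3]
ee_rot: [180.0, 0.0, 89.8]
ft_force: [-0.3, 0.7, -0.2]
finger_gap: 1.005
grip_force: 0.0
3.1667 [ 407.4 -366.2  256.3] [180.    0.   89.8] [-50.3  14.9  -1.5  73.6  -0.   39.8]
[ 407.5 -284.9  374. ]
large 0.9 [390.9, 166.6] [ 474. -328.] 0.9546844592716153
medium 0.68 [501.1, 45.6] [ 588.5 -203.8] 0.8921775898520085
small 0.82 [483.2, 182.9] [ 578.5 -346.8] 0.8787128712871287
black 0.78 [349.5, 13.6] [ 435.  -181.4] 0.978116079923882
```

View pics/w1.png

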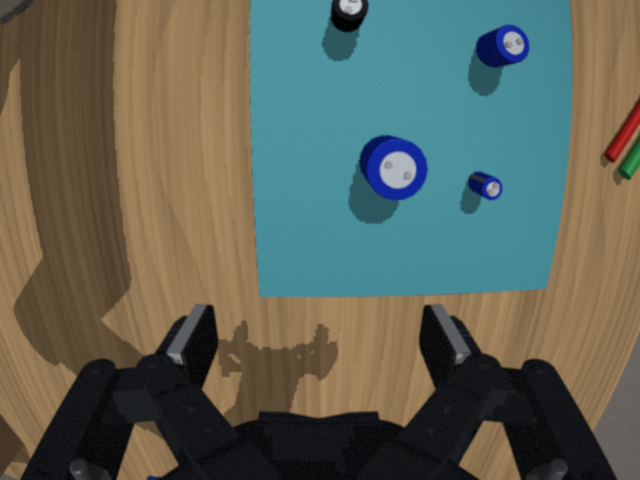

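The wrist view shows all four capacitors, and the fits agree to about 3 mm: large (390,167), medium (501,46), small (485,184), black (349,13). I'll take the large one first.

```bash
python3 -m crank '[-1,0.189,0.33,0.3,0,0,0, -1,0.189,0.33,0.5,0,0,0, -1,0.189,0.33,0.5,0,0,0, -1,0.189,0.33,0.6,0,0,0, -1,0.189,0.33,0.75,0,0,0, -1,0.189,0.33,0.9,0,0,0, -1,0.189,0.33,1,0,0,0, -1,0.189,0.33,1,0,0,0]' && python3 -m crank '[-1,0,0,0.065,0,0,0, -1,0,0,0.065,0,0,0, 1,0,0,0.065,0,0,0, 1,0,0,0.065,0,0,0, 1,0,0,0.065,0,0,0, 1,0,0,0.065,0,0,0, 1,0,0,0.065,0,0,0, 1,0,0,0.065,0,0,0, 1,0,0,0.065,0,0,0, 1,0,0,0.065,0,0,0, 1,0,0,0.065,0,0,0, 1,0,0,0.065,0,0,0]'
```

```text
time: 4.08
eef_pos: [470.7, -326.1, 51.6]
ee_rot: [-179.6, -0.3, 89.9]
ft_force: [-0.7, 0.7, -0.0]
finger_gap: 1.004
grip_force: 0.0
time: 5.08
eef_pos: [474.4, -329.5, 45.2]
ee_rot: [179.9, 0.1, 90.0]
ft_force: [0.9, 0.7, 6.4]
finger_gap: 0.617
grip_force: 63.0
```

```bash
python3 -m crank '[1,0,0,-0.1,0,0,0, 1,0,0,-0.25,0,0,0, 1,0,0,-0.4,0,0,0, 1,0.1,0,-0.5,0,0,0, 1,0.25,0,-0.5,0,0,0, 1,0.42,0,-0.5,0,0,0, 1,0.6,0,-0.5,0,0,0, 1,0.8,0,-0.5,0,0,0, 1,1,0,-0.5,0,0,0]' && python3 -m crank '[1,0.2,0,0,0,0,0, 1,0.4,0,0,0,0,0, 1,0.6,0,0,0,0,0, 1,0.8,0,0,0,0,0, 1,1,0,0,0,0,0]' && python3 -m crank '[1,0.2,0,0,0,0,0, 1,0.4,0,0,0,0,0, 1,0.6,0,0,0,0,0, 1,0.8,0,0,0,0,0, 1,1,0.1,0,0,0,0]' && python3 -m crank '[1,0.15,0.04,0,0,0,0, 1,0.3,0.04,0,0,0,0, 1,0.42,0.04,0,0,0,0, 1,0.5,0.04,0,0,0,0, 1,0.54,0.04,0,0,0,0, 1,0.54,0.04,0,0,0,0, 1,0.54,0.04,0,0,0,0]'
python3 - <<'E'
from h import *
np.set_printoptions(precision=1,suppress=True)
s=readout.read_state();p=s['eef_pos'];print(p,s['ee_rot'])
for n in ('top','scene','wrist'):
    c=read_camera(n);f=n=='wrist';cv2.imwrite(f'pics/{n}2.png',c['image'][:,:,::-1])
    r,h,z=CAP['large']
    o=outline_of('cap_large_center',c)
    if o: print(n,o[0]['p'],*fitcyl(c,o[0]['pixels'],r,h,p[2]-42.2,f))
    for k,r in RING.items():
        o=outline_of('ring_'+k,c)
        if o and o[0]['p']>.4: print(n,k,o[0]['position'],*fitring(c,o[0]['pixels'],r,f))
E
```

```text
time: 5.83
eef_pos: [473.0, -127.1, 143.7]
ee_rot: [180.0, 0.0, 89.9]
ft_force: [1.2, -0.1, -1.9]
finger_gap: 0.616
grip_force: 63.4
time: 6.25
eef_pos: [473.0, 73.4, 143.8]
ee_rot: [180.0, 0.0, 90.0]
ft_force: [1.5, 0.0, -1.3]
finger_gap: 0.616
grip_force: 63.4
time: 6.67
eef_pos: [488.5, 270.8, 143.5]
ee_rot: [-179.8, 0.0, 90.1]
ft_force: [0.7, -1.3, -0.7]
finger_gap: 0.618
grip_force: 63.5
time: 7.25
eef_pos: [499.8, 376.3, 143.1]
ee_rot: [-180.0, 0.1, 90.0]
ft_force: [0.3, 0.0, -2.0]
finger_gap: 0.621
grip_force: 63.6
[499.8 376.3 143.1] [-180.     0.1   90. ]
top 0.97 [496.3 363.4] 0.5270718232044199
top large [172.6, 262.3] [501.2 380.3] 2.0054154060063034 246
top medium [243.8, 299.0] [434.9 198.9] 1.9101002738801771 268
top small [246.3, 233.5] [593.7 208.4] 3.3199954766406456 239
scene 0.6 [498.7 377.1] 0.7862669245647969
scene large [425.0, 151.5] [502.4 379.5] 1.7592394342418878 150
scene medium [343.0, 170.0] [436.  197.5] 2.3773812076266907 33
scene small [405.1, 212.4] [594.5 207.4] 2.695607467719011 189
wrist 0.6 [500.  377.4] 0.9374703727644904
wrist large [342.3, 209.4] [503.3 380.1] 2.6230403632640247 2088
wrist medium [254.1, 406.0] [441.  209.6] nan 0
wrist small [438.8, 415.6] [609.1 189.4] nan 0
  return _methods._mean(a, axis=axis, dtype=dtype,
  ret = ret.dtype.type(ret / rcount)
```

View pics/wrist2.png

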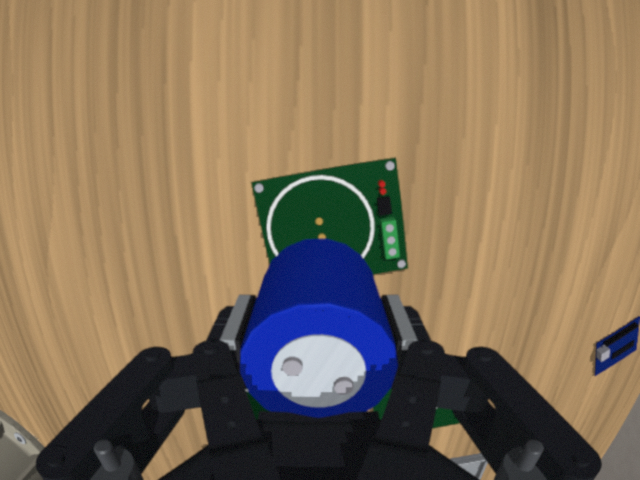

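The cap is held at about (500,377), and the ring, at (320,225) in the wrist picture, is about 2–3 mm further on. I'll correct for that and lower it.

```bash
python3 -m crank '[1,0.013,0.01,0.1,0,0,0, 1,0.013,0.01,0.25,0,0,0, 1,0.013,0.01,0.36,0,0,0, 1,0.013,0.01,0.42,0,0,0, 1,0.013,0.01,0.45,0,0,0, 1,0.013,0.01,0.46,0,0,0, 1,0.013,0.01,0.463,0,0,0, 1,0.013,0.01,0.463,0,0,0, 1,0.013,0.01,0.463,0,0,0]' && python3 -m crank '[0,0,0,0,0,0,0, -1,0,0,0,0,0,0, -1,0,0,0,0,0,0, -1,0,0,0,0,0,0, -1,0,0,0,0,0,0, -1,0,0,0,0,0,0, -1,0,0,-0.1,0,0,0, -1,0,0,-0.25,0,0,0, -1,0,0,-0.4,0,0,0, -1,0,0,-0.5,0,0,0, -1,-0.15,0,-0.5,0,0,0, -1,-0.35,0,-0.5,0,0,0, -1,-0.55,0,-0.5,0,0,0, -1,-0.75,0,-0.5,0,0,0, -1,-0.95,0,-0.5,0,0,0, -1,-1,0,-0.5,0,0,0]'
python3 - <<'E'
from h import *
np.set_printoptions(precision=1,suppress=True)
s=readout.read_state();p=s['eef_pos'];print(p,s['ee_rot'])
for n in ('top','scene','wrist'):
    c=read_camera(n);f=n=='wrist'
    r,h,z=CAP['large']
    o=outline_of('cap_large_center',c)
    if o: print(n,o[0]['p'],*fitcyl(c,o[0]['pixels'],r,h,8,f))
    for k,r in RING.items():
        o=outline_of('ring_'+k,c)
        if o and o[0]['p']>.4: print(n,k,o[0]['position'],*fitring(c,o[0]['pixels'],r,f))
E
```

```text
time: 8.75
eef_pos: [502.9, 379.8, 51.7]
ee_rot: [179.9, -0.1, 90.0]
ft_force: [-0.0, 0.4, -1.1]
finger_gap: 0.617
grip_force: 63.4
time: 10.08
eef_pos: [501.6, 174.9, 150.8]
ee_rot: [-180.0, 0.1, 89.8]
ft_force: [0.8, 0.3, -0.3]
finger_gap: 0.996
grip_force: 0.0
[501.6 174.9 150.8] [-180.     0.1   89.8]
top medium [254.3, 300.9] [437.7 187.9] 9.705597398142963 162
top small [258.8, 224.1] [622.2 191.8] 4.687951978724536 72
scene 0.6 [500.3 382.8] 0.8847926267281107
scene large [431.8, 154.1] [502.5 379.6] 1.8761337069995037 57
scene medium [345.5, 171.9] [436.4 198. ] 2.3085596910680124 165
scene small [405.9, 212.3] [594.5 207.4] 2.5738109476703777 195
wrist large [312.3, 4.0] [497.1 308.7] 2.1016946476449974 307
wrist medium [242.0, 207.3] [437.  198.4] 2.643472403945342 2213
wrist small [443.8, 193.0] [595.3 208.2] 3.509462520361982 1843
```

The large one stands inside its ring, about 3 mm off centre. Black is next.

```bash
python3 -m crank '[-1,-0.2,-0.06,0,0,0,0, -1,-0.4,-0.12,0,0,0,0, -1,-0.6,-0.18,0,0,0,0, -1,-0.8,-0.26,0,0,0,0, -1,-1,-0.335,0,0,0,0, -1,-1,-0.335,0,0,0,0]' && python3 -m crank '[-1,-0.2,0,0,0,0,0, -1,-0.4,0,0,0,0,0, -1,-0.6,0,0,0,0,0, -1,-0.7,0,0,0,0,0, -1,-0.78,0,0,0,0,0, -1,-0.78,0,0,0,0,0, -1,-0.78,0,0,0,0,0, -1,-0.78,0,0,0,0,0]'
```

```text
time: 11.33
eef_pos: [432.9, -25.5, 150.7]
ee_rot: [-179.9, 0.1, 89.6]
ft_force: [0.3, 0.2, 0.3]
finger_gap: 0.999
grip_force: 0.0
time: 12.0
eef_pos: [434.8, -175.8, 150.5]
ee_rot: [-180.0, -0.0, 90.0]
ft_force: [-0.2, -0.2, -0.5]
finger_gap: 1.003
grip_force: 0.0
```

```bash
python3 -m crank '[-1,-0.031,0,0.15,0,0,0, -1,-0.031,0,0.3,0,0,0, -1,-0.031,0,0.45,0,0,0, -1,-0.031,0,0.54,0,0,0, -1,-0.031,0,0.567,0,0,0, -1,-0.031,0,0.567,0,0,0, 1,-0.031,0,0.567,0,0,0, 1,-0.031,0,0.567,0,0,0, 1,-0.031,0,0.567,0,0,0, 1,-0.031,0,0.567,0,0,0, 1,-0.031,0,0.567,0,0,0, 1,-0.031,0,0.567,0,0,0, 1,-0.031,0,0.567,0,0,0, 1,-0.031,0,0.567,0,0,0, 1,-0.031,0,0.567,0,0,0, 1,-0.031,0,0.567,0,0,0, 1,-0.031,0,0.567,0,0,0, 1,-0.031,0,0.567,0,0,0]' && python3 -m crank '[1,0,0,-0.1,0,0,0, 1,0,0,-0.25,0,0,0, 1,0,0,-0.4,0,0,0, 1,0.1,0.08,-0.5,0,0,0, 1,0.22,0.19,-0.5,0,0,0, 1,0.36,0.3,-0.5,0,0,0, 1,0.5,0.43,-0.5,0,0,0, 1,0.64,0.55,-0.5,0,0,0, 1,0.75,0.65,-0.5,0,0,0, 1,0.75,0.65,-0.5,0,0,0, 1,0.75,0.65,-0.5,0,0,0, 1,0.75,0.65,-0.5,0,0,0]'
python3 - <<'E'
from h import *
np.set_printoptions(precision=1,suppress=True)
s=readout.read_state();p=s['eef_pos'];print(p,s['ee_rot'])
c=read_camera('wrist');cv2.imwrite('pics/w3.png',c['image'][:,:,::-1])
for k,z in (('heat_sink_center',19),('transformer_center',22)):
    o=outline_of(k,c)
    if o: print(k,o[0]['p'],o[0]['position'],unproj(c,o[0]['position'],z,True))
o=outline_of('cap_black_center',c)
if o: print(o[0]['p'],*fitcyl(c,o[0]['pixels'],16,50,p[2]-34,True))
print(proj(c,[[p[0],p[1],4]],True))
E
```

```text
time: 13.5
eef_pos: [435.9, -183.3, 38.6]
ee_rot: [179.9, 0.1, 90.0]
ft_force: [-0.4, 1.2, 5.3]
finger_gap: 0.357
grip_force: 59.0
time: 14.5
eef_pos: [564.5, -33.0, 137.2]
ee_rot: [-179.9, 0.0, 90.0]
ft_force: [0.1, -0.2, -1.1]
finger_gap: 0.365
grip_force: 59.5
[564.5 -33.  137.2] [-179.9    0.    90. ]
heat_sink_center 0.74 [329.6, 175.0] [[571.5  11.5  19. ]]
transformer_center 0.8 [258.1, 134.5] [[526.7  38.2  22. ]]
0.65 [564.  -32.5] 0.9196572040707016
[[318.6 233.9]]
```

View pics/w3.png

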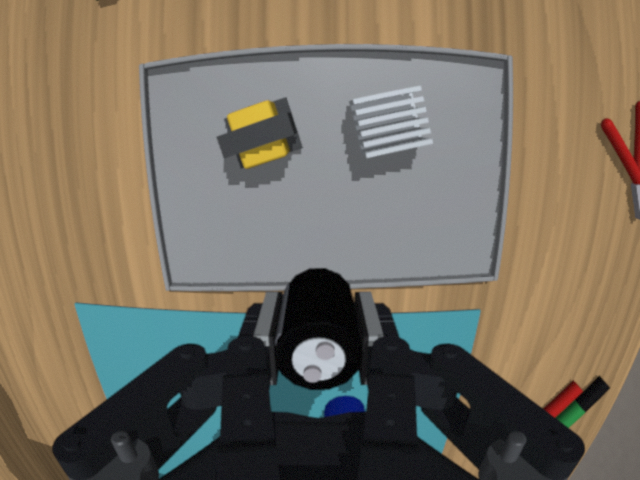

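The landing point (319,234) is free floor, clear of the heat sink (392,122) and transformer (258,134). Lowering.

```bash
python3 -m crank '[1,0,0,0.12,0,0,0, 1,0,0,0.26,0,0,0, 1,0,0,0.38,0,0,0, 1,0,0,0.44,0,0,0, 1,0,0,0.47,0,0,0, 1,0,0,0.48,0,0,0, 1,0,0,0.485,0,0,0, 1,0,0,0.485,0,0,0, 1,0,0,0.485,0,0,0]' && python3 -m crank '[0,0,0,0,0,0,0, -1,0,0,0,0,0,0, -1,0,0,0,0,0,0, -1,0,0,0,0,0,0, -1,0,0,0,0,0,0, -1,0,0,0,0,0,0, -1,0,0,0,0,0,0, -1,0,0,-0.1,0,0,0, -1,0,0,-0.25,0,0,0, -1,0,0,-0.4,0,0,0, -1,0,0,-0.5,0,0,0, -1,-0.15,0.03,-0.5,0,0,0, -1,-0.35,0.06,-0.5,0,0,0, -1,-0.55,0.112,-0.5,0,0,0, -1,-0.75,0.112,-0.5,0,0,0, -1,-0.855,0.112,-0.5,0,0,0, -1,-0.855,0.112,-0.5,0,0,0, -1,-0.855,0.112,-0.5,0,0,0, -1,-0.855,0.112,-0.5,0,0,0]'
```

```text
time: 15.45
eef_pos: [566.0, -33.2, 41.5]
ee_rot: [179.9, 0.0, 90.0]
ft_force: [0.7, 0.0, -1.1]
finger_gap: 0.361
grip_force: 59.5
time: 17.03
eef_pos: [587.1, -203.3, 140.0]
ee_rot: [-180.0, -0.0, 90.0]
ft_force: [0.1, -1.1, 0.2]
finger_gap: 0.999
grip_force: 0.0
```

```bash
python3 -m crank '[-1,0,0,0.15,0,0,0, -1,0,0,0.3,0,0,0, -1,0,0,0.43,0,0,0, -1,0,0,0.5,0,0,0, -1,0,0,0.52,0,0,0, -1,0,0,0.52,0,0,0, 1,0,0,0.52,0,0,0, 1,0,0,0.52,0,0,0, 1,0,0,0.52,0,0,0, 1,0,0,0.52,0,0,0, 1,0,0,0.52,0,0,0, 1,0,0,0.52,0,0,0, 1,0,0,0.52,0,0,0, 1,0,0,0.52,0,0,0, 1,0,0,0.52,0,0,0, 1,0,0,0.52,0,0,0, 1,0,0,0.52,0,0,0]' && python3 -m crank '[1,0,0,-0.1,0,0,0, 1,0,0,-0.25,0,0,0, 1,0,0,-0.4,0,0,0, 1,0.1,-0.08,-0.5,0,0,0, 1,0.25,-0.2,-0.5,0,0,0, 1,0.4,-0.32,-0.5,0,0,0, 1,0.55,-0.44,-0.5,0,0,0, 1,0.7,-0.56,-0.5,0,0,0, 1,0.85,-0.66,-0.5,0,0,0, 1,1,-0.753,-0.5,0,0,0]' && python3 -m crank '[1,0.2,0,0,0,0,0, 1,0.4,0,0,0,0,0, 1,0.6,0,0,0,0,0, 1,0.8,0,0,0,0,0, 1,0.93,0,0,0,0,0, 1,0.98,0,0,0,0,0, 1,0.98,0,0,0,0,0, 1,0.98,0,0,0,0,0, 1,0.98,0,0,0,0,0]'
python3 - <<'E'
from h import *
np.set_printoptions(precision=1,suppress=True)
s=readout.read_state();p=s['eef_pos'];print(p,s['ee_rot'])
r,h,z=CAP['medium']
for n in ('scene','wrist'):
    c=read_camera(n);f=n=='wrist'
    o=outline_of('cap_medium_center',c)
    if o: print(n,o[0]['p'],*fitcyl(c,o[0]['pixels'],r,h,p[2]-34,f))
    o=outline_of('ring_medium',c)
    if o: print(n,o[0]['p'],o[0]['position'],*fitring(c,o[0]['pixels'],RING['medium'],f))
E
```

```text
time: 18.45
eef_pos: [588.4, -204.3, 37.9]
ee_rot: [179.9, 0.1, 90.0]
ft_force: [-0.6, 1.2, 6.5]
finger_gap: 0.429
grip_force: 59.9
time: 19.28
eef_pos: [435.1, -2.8, 136.3]
ee_rot: [-180.0, -0.0, 89.9]
ft_force: [0.6, 1.8, 0.1]
finger_gap: 0.435
grip_force: 60.3
time: 20.03
eef_pos: [436.8, 191.1, 136.1]
ee_rot: [-180.0, 0.0, 89.9]
ft_force: [-0.4, 0.1, -1.3]
finger_gap: 0.43
grip_force: 60.3
[436.8 191.1 136.1] [-180.     0.    89.9]
scene 0.68 [436.5 179.9] 0.6204013377926422
scene 0.77 [345.1, 171.4] [436.1 198.1] 2.1154423214667286 162
wrist 0.92 [436.7 191.8] 0.943367871549474
wrist 0.8 [329.5, 220.4] [436.9 198.4] 2.699289835896078 2362
```

```bash
python3 -m crank '[1,0.034,0,0.1,0,0,0, 1,0.034,0,0.25,0,0,0, 1,0.034,0,0.36,0,0,0, 1,0.034,0,0.42,0,0,0, 1,0.034,0,0.45,0,0,0, 1,0.034,0,0.46,0,0,0, 1,0.034,0,0.463,0,0,0, 1,0.034,0,0.463,0,0,0, 1,0.034,0,0.463,0,0,0]' && python3 -m crank '[0,0,0,0,0,0,0, -1,0,0,0,0,0,0, -1,0,0,0,0,0,0, -1,0,0,0,0,0,0, -1,0,0,0,0,0,0, -1,0,0,0,0,0,0, -1,0,0,0,0,0,0, -1,0,0,-0.1,0,0,0, -1,0,0,-0.25,0,0,0, -1,0,0,-0.4,0,0,0, -1,0,0,-0.5,0,0,0, -1,-0.15,0.03,-0.5,0,0,0, -1,-0.35,0.06,-0.5,0,0,0, -1,-0.55,0.11,-0.5,0,0,0, -1,-0.75,0.17,-0.5,0,0,0, -1,-0.9,0.22,-0.5,0,0,0, -1,-1,0.22,-0.5,0,0,0]' && python3 -m crank '[-1,-0.2,0.1,0,0,0,0, -1,-0.4,0.2,0,0,0,0, -1,-0.6,0.3,0,0,0,0, -1,-0.8,0.4,0,0,0,0, -1,-1,0.48,0,0,0,0]' && python3 -m crank '[-1,-0.2,0,0,0,0,0, -1,-0.4,0,0,0,0,0, -1,-0.55,0,0,0,0,0, -1,-0.67,0,0,0,0,0, -1,-0.72,0,0,0,0,0, -1,-0.72,0,0,0,0,0, -1,-0.72,0,0,0,0,0]'
python3 - <<'E'
from h import *
np.set_printoptions(precision=1,suppress=True)
r,h,z=CAP['small'];print(readout.read_state()['eef_pos'])
c=read_camera('wrist');o=outline_of('cap_small_center',c)
if o: print(o[0]['p'],*fitcyl(c,o[0]['pixels'],r,h,3,True))
c=read_camera('scene');cv2.imwrite('pics/s4.png',c['image'][:,:,::-1])
for k,z in (('large',8),('medium',8),('black',4)):
    o=outline_of(f'cap_{k}_center',c)
    if o: print(k,o[0]['p'],*fitcyl(c,o[0]['pixels'],*CAP[k][:2],z))
E
```

```text
time: 21.08
eef_pos: [437.9, 199.1, 44.7]
ee_rot: [179.9, -0.0, 90.0]
ft_force: [-0.1, -0.2, -1.8]
finger_gap: 0.429
grip_force: 60.4
time: 22.5
eef_pos: [482.8, -4.2, 144.0]
ee_rot: [179.9, 0.1, 89.8]
ft_force: [0.7, -0.2, 0.5]
finger_gap: 0.999
grip_force: 0.0
time: 22.92
eef_pos: [572.3, -190.4, 143.6]
ee_rot: [180.0, 0.0, 90.0]
ft_force: [1.2, -0.1, 0.1]
finger_gap: 1.003
grip_force: 0.0
time: 23.5
eef_pos: [571.2, -332.0, 143.2]
ee_rot: [-180.0, -0.1, 90.0]
ft_force: [0.3, 0.4, 0.5]
finger_gap: 1.002
grip_force: 0.0
[ 571.2 -332.   143.2]
0.85 [ 577.4 -345.6] 0.910873440285205
large 0.58 [502.5 380.2] 0.957471264367816
medium 0.7 [489.4 181.1] 0.4028169014084507
black 0.75 [567.2 -34.5] 0.9282700421940928
```

View pics/s4.png

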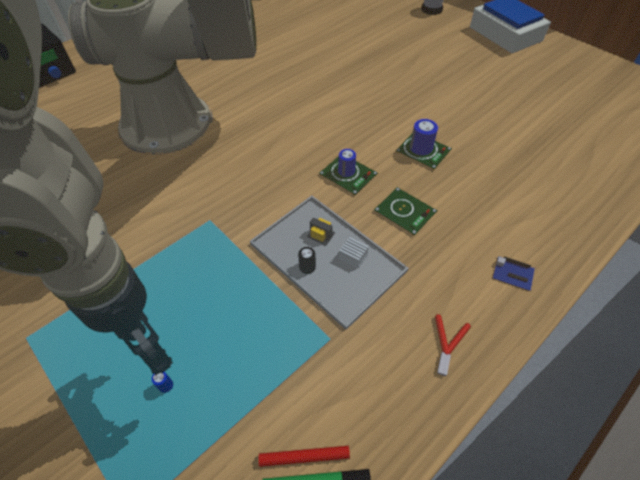

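The scene shows the large one upright in its ring (423,138), the medium one (347,163) and the black one free in the tray (307,260). The small one is last.

```bash
python3 -m crank '[-1,-0.069,0.031,0.15,0,0,0, -1,-0.069,0.031,0.3,0,0,0, -1,-0.069,0.031,0.43,0,0,0, -1,-0.069,0.031,0.51,0,0,0, -1,-0.069,0.031,0.535,0,0,0, -1,-0.069,0.031,0.535,0,0,0, 1,-0.069,0.031,0.535,0,0,0, 1,-0.069,0.031,0.535,0,0,0, 1,-0.069,0.031,0.535,0,0,0, 1,-0.069,0.031,0.535,0,0,0, 1,-0.069,0.031,0.535,0,0,0, 1,-0.069,0.031,0.535,0,0,0, 1,-0.069,0.031,0.535,0,0,0, 1,-0.069,0.031,0.535,0,0,0, 1,-0.069,0.031,0.535,0,0,0, 1,-0.069,0.031,0.535,0,0,0, 1,-0.069,0.031,0.535,0,0,0, 1,-0.069,0.031,0.535,0,0,0, 1,-0.069,0.031,0.535,0,0,0, 1,-0.069,0.031,0.535,0,0,0]' && python3 -m crank '[1,0,0,-0.1,0,0,0, 1,0,0,-0.25,0,0,0, 1,0,0,-0.4,0,0,0, 1,0.1,0,-0.55,0,0,0, 1,0.25,0,-0.6,0,0,0, 1,0.4,0,-0.6,0,0,0, 1,0.6,0,-0.6,0,0,0, 1,0.8,0,-0.6,0,0,0, 1,1,0,-0.6,0,0,0]' && python3 -m crank '[1,0.2,0,0,0,0,0, 1,0.4,0,0,0,0,0, 1,0.6,0,0,0,0,0, 1,0.8,0,0,0,0,0, 1,1,0.088,0,0,0,0]' && python3 -m crank '[1,0.2,0,0,0,0,0, 1,0.4,0,0,0,0,0, 1,0.58,0,0,0,0,0, 1,0.7,0,0,0,0,0, 1,0.75,0,0,0,0,0, 1,0.75,0,0,0,0,0, 1,0.75,0,0,0,0,0, 1,0.75,0,0,0,0,0]'
python3 - <<'E'
from h import *
np.set_printoptions(precision=1,suppress=True)
s=readout.read_state();p=s['eef_pos'];print(p,s['ee_rot'])
r,h,z=CAP['small']
for n in ('scene','wrist'):
    c=read_camera(n);f=n=='wrist'
    o=outline_of('cap_small_center',c)
    if o: print(n,o[0]['p'],*fitcyl(c,o[0]['pixels'],r,h,p[2]-33,f))
    o=outline_of('ring_small',c)
    if o: print(n,o[0]['p'],o[0]['position'],*fitring(c,o[0]['pixels'],RING['small'],f))
cv2.imwrite('pics/w5.png',c['image'][:,:,::-1])
E
```

```text
time: 25.47
eef_pos: [578.4, -346.9, 38.0]
ee_rot: [179.9, 0.1, 90.0]
ft_force: [0.3, -0.3, 6.1]
finger_gap: 0.259
grip_force: 58.9
time: 26.22
eef_pos: [577.2, -144.9, 156.6]
ee_rot: [-180.0, -0.0, 89.9]
ft_force: [0.4, 0.0, -0.2]
finger_gap: 0.262
grip_force: 58.8
time: 26.63
eef_pos: [591.4, 54.0, 156.5]
ee_rot: [-179.8, -0.0, 90.0]
ft_force: [-0.2, -0.6, -0.4]
finger_gap: 0.262
grip_force: 58.9
time: 27.3
eef_pos: [594.6, 200.5, 156.5]
ee_rot: [-180.0, 0.0, 89.9]
ft_force: [-0.1, -0.8, 0.4]
finger_gap: 0.265
grip_force: 58.9
[594.6 200.5 156.5] [-180.     0.    89.9]
scene 0.67 [596.8 196. ] 0.6345029239766082
scene 0.74 [404.3, 213.1] [594.7 207.6] 2.6938954367371437 197
wrist 0.97 [594.5 200.9] 0.8978555304740407
wrist 0.77 [326.5, 215.7] [595.4 208.2] 3.8230439165210406 1973
```

View pics/w5.png

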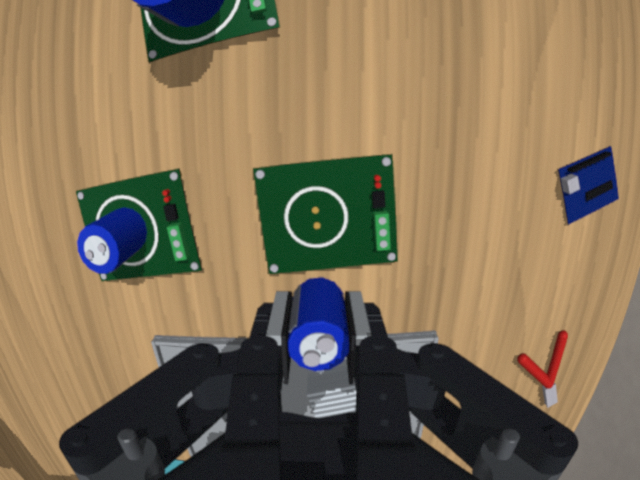

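The ring centre shows at (316,217). That puts x nearer 592.5, since the parts on the board pull the fit by 2–3 mm. Lowering with that correction.

```bash
python3 -m crank '[1,0.037,-0.01,0.15,0,0,0, 1,0.037,-0.01,0.3,0,0,0, 1,0.037,-0.01,0.43,0,0,0, 1,0.037,-0.01,0.51,0,0,0, 1,0.037,-0.01,0.55,0,0,0, 1,0.037,-0.01,0.56,0,0,0, 1,0.037,-0.01,0.563,0,0,0, 1,0.037,-0.01,0.563,0,0,0, 1,0.037,-0.01,0.563,0,0,0]' && python3 -m crank '[0.3,0,0,0,0,0,0, 0.1,0,0,0,0,0,0, 0,0,0,0,0,0,0, 0,0,0,0,0,0,0, 0,0,0,0,0,0,0, 0,0,0,0,0,0,0, 0,0,0,-0.1,0,0,0, 0,0,0,-0.25,0,0,0, -1,0,0,-0.4,0,0,0, -1,0,0,-0.6,0,0,0, -1,-0.15,-0.1,-0.7,0,0,0, -1,-0.35,-0.2,-0.8,0,0,0, -1,-0.4,-0.3,-0.9,0,0,0, -1,-0.4,-0.3,-1,0,0,0, -1,-0.4,-0.3,-1,0,0,0]'
python3 - <<'E'
from h import *
np.set_printoptions(precision=1,suppress=True)
c=read_camera('wrist');cv2.imwrite('pics/w6.png',c['image'][:,:,::-1])
for n,cc in (('wrist',c),('scene',read_camera('scene'))):
  for k,z in (('large',8),('medium',8),('small',8),('black',4)):
    o=outline_of(f'cap_{k}_center',cc)
    if o: print(n,k,o[0]['p'],o[0]['position'],*fitcyl(cc,o[0]['pixels'],*CAP[k][:2],z,n=='wrist'))
E
```

```text
time: 28.35
eef_pos: [593.7, 209.3, 45.5]
ee_rot: [179.9, -0.0, 90.0]
ft_force: [0.2, -0.5, -0.5]
finger_gap: 0.262
grip_force: 58.9
time: 29.6
eef_pos: [533.4, 128.4, 248.8]
ee_rot: [179.6, -0.0, 89.9]
ft_force: [0.3, -0.6, 0.6]
finger_gap: 1.004
grip_force: 0.0
wrist medium 0.97 [209.2, 133.7] [438.1 200.1] 0.9569784892446224
wrist small 0.64 [385.0, 115.9] [593.4 209.9] 0.913659793814433
wrist black 0.8 [346.5, 347.9] [565.7 -32.7] 0.889922480620155
scene large 0.6 [423.3, 134.7] [498.6 381.4] 0.847926267281106
scene medium 0.86 [345.8, 159.3] [436.7 200.3] 0.9333333333333333
scene small 0.77 [404.3, 204.8] [594.4 207.5] 0.8390804597701149
scene black 0.66 [306.1, 258.2] [564.4 -34.2] 0.9516806722689075
```

View pics/w6.png

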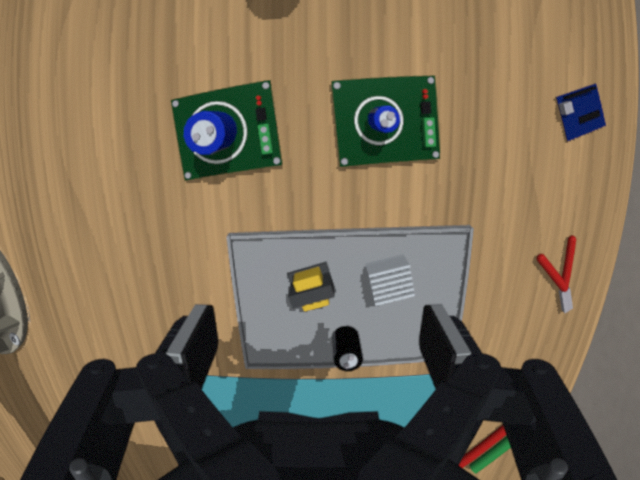

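Both are visibly inside their rings. One tighter check of the ring centres, ignoring the board parts.

Run:
```python
from h import *
np.set_printoptions(precision=1,suppress=True)
def chk(c,k,fish,guess):
    im=c['image'].astype(int); w=(im.min(2)>130)
    yy,xx=np.nonzero(w); P=unproj(c,np.c_[xx,yy],8,fish)[:,:2]
    d=np.hypot(*(P-guess).T); P=P[abs(d-RING[k])<7]
    s=least_squares(lambda p:np.hypot(*(P-p).T)-RING[k],guess,loss='cauchy',f_scale=1)
    print(k,s.x,len(P),np.median(abs(s.fun)))
c=read_camera('wrist'); chk(c,'medium',True,[436.5,198.4]); chk(c,'small',True,[593,208])
c=read_camera('scene')
for k,g in (('large',[502,380]),('medium',[436,198]),('small',[593,208])): chk(c,k,False,g)
```

```text
medium [435.4 198.5] 407 0.9902567319308524
small [592.9 208.1] 378 0.7246439004768988
large [501.6 377.6] 5 0.17642522322496745
medium [436. 198.] 0 nan
small [592.5 206.9] 14 0.31605788146561054
  return _methods._mean(a, axis=axis, dtype=dtype,
  ret = ret.dtype.type(ret / rcount)
```

```bash
python3 -c "
from rig import ctrl
print(ctrl.sign_off())"
```

```text
the job is handed in; nothing more can be done
None
```

The job is handed in: by my last camera measurements each blue capacitor stands within about 4 mm of its ring's centre, and the black one stands clear of the heat sink and transformer on the tray floor; the sign-off returned no verdict.

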